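# Press the stoppers home with the ratchet lever

### The job

On the bench stopper press, first push the headed lock pin fully home through the fork and lug so that the rack sled is locked. Then push the upright lever over, away from the robot, until it clicks into its third notch (never as far as the fourth) and let go, so that it holds there by itself and the stoppers are pressed into the tubes. Finally press the release button so that the lever springs back upright, and leave the other things on the bench where they are.

Things in the scene. Friction and masses are not known exactly. Their poses are not given: they have to be found in the camera images.
- press: Stopper press on a 320 x 320 x 12 mm base plate. Origin on the bench surface, x away from the robot, y left, z up; plate from x -180 to 140, y -160 to 160 mm. Right part (y -146 to 6): red tube rack under platen and white gantry, x -70 to 120, 216 mm high. Left: the lever; near left: the release button; near right: the lock pin in its fork.
- lever (a joint): Lever angle, rad: 0 upright (sprung to rest), growing as its bar swings to the press's +x (away from the robot). Hinge along the press's y at x -40, z 110 mm, 140 mm from the bar's axis. A ratchet clicks and holds at 0.25, 0.50, 0.75 (third) and 1.00 (fourth notch); stop 1.12. Takes 5 to 9 N at the bar. In the third notch it leans 43 degrees.
- lever_grip (a point): Middle of the lever's black horizontal cross bar, 16 mm in diameter, 85 mm long along the press's y (its middle at y 115 mm), standing out to the left of the flat lever arm; 250 mm above the bench at rest. The point turns with the lever: its z axis points from the hinge to the bar. Nothing stands beside the free part of the bar.
- lever_pivot (a point): Point on the lever's hinge axis straight below the middle of the bar: press x -40, y 115, z 110 mm.
- release_top (a point): Centre of the top of the release button: a black round button 32 mm in diameter, standing 18 mm out of the top of a grey block of 50 x 50 mm, 84 mm high, at press x -130, y 100 mm. Its top is 103 mm above the bench.
- release (a joint): How far the release button is pressed, in m: 0 out, 0.010 fully down; it lifts the pawl out of the ratchet beyond about 0.006. It takes 3 to 6 N and springs back. It also bobs as the ratchet clicks.
- lock_pin (a joint): How far the lock pin is pushed in, in m: 0 drawn out, 0.042 fully home with its head against the fork. Slides along the press's +y (to the left) with about 3 N of friction and stays where it is left.
- lock_pin_head (a point): Centre of the outer flat face of the lock pin's head: a steel disc 32 mm in diameter and 10 mm thick, facing the press's -y (right), 47 mm above the bench, at press x -138 mm; its 12 mm shank runs along +y through the two grey fork cheeks and the steel lug between them.
- strip (a joint): How far the strip of ten grey stoppers has been pressed into the tubes, in m: 0 standing proud, about 0.006 when the lever has been in the third notch. It stays where it was pressed. Pressed only by the platen.
- vial: Bystander: capped glass vial, 28 mm in diameter, 50 mm high, standing on the press's base plate. Origin at its foot.
- dish: Bystander: glass dish, 90 mm in diameter, 16 mm high, on the bench left of the lever. Origin at its underside.
- marker: Bystander: marker pen 140 mm long, lying on the bench right of the press along its own x. Origin under its middle.
- bottle: Bystander: glass bottle with blue cap, 80 mm in diameter, 150 mm high, left on the bench. Origin at its foot.
- beaker: Bystander: glass beaker, 84 mm in diameter, 95 mm high, left on the bench. Origin at its foot.
- tip_box: Bystander: blue box with a clear lid, 122 x 87 x 67 mm, right on the bench. Origin under its middle.
- pipette: Bystander: pipette 255 mm long and 28 mm thick, lying on the right of the bench along its own x. Origin under it, 110 mm from its thin end.

How it is judged:
By the outcome, as a careful person would: the job done as asked, in the order asked, and still so for the second after the job is handed in, with the robot touching nothing.
It also fails if it takes over 53 s, if anything falls off the work surface, if the arm or the gripper's body presses on something with over 40 N, if the wrist force passes 120 N, or if a joint passes its speed limit or range.

### The arm

A 6-joint arm with a two-finger parallel gripper is mounted at the origin on the work surface. World frame = base frame: x ahead of the robot, y to its left, z up, the work surface at z = 0. Lengths are in m, angles in degrees, forces in N, time in s.
With the tool pointing down it reaches from about 0.35 to 0.875 m from the base axis. Payload 4.2 kg.
Tool frame: the origin (TCP) lies midway between the tips of the shut fingers; the grasp point (between the pads) lies 19 mm behind it; z points along the fingers, y is the direction in which the jaws open and shut (so a half turn about z gives the same grasp; the last joint's range is limited). The gripper opens to 87 mm and grips with 3 to 60 N. Pads are 19 mm wide; open, the fingers measure 117 mm over their backs; the gripper's body (75 mm by 190 mm) begins 51 mm behind the grasp point.
Start: joints at [-54.683, 22.042, 0.453, 0, -68.411, -14.817], TCP at [0.219, -0.585, 0.223] pointing down, gripper open.
Joint ranges: [-179.83, 179.83], [-69.29, 118.12], [-61.27, 80.66], [-181.25, 117.63], [-171.15, -9.14], [-177.46, 177.46]. Speed limits (degrees/s): [159.86, 159.86, 180, 180, 180, 180].

### API

Orientations are given as a 3x3 rotation matrix whose columns are the frame's x, y, z axes.
In Python, from station import r gives the robot as it stands.
- The arm moves only by the tool play_rows, never from a script. Its argument "commands" is a list that holds one entry, the list of rows, each a list of 7 numbers: the shift along the world's x, y, z in m, then the turn, a rotation vector about the world's x, y, z in rad, then the closure, from 0 (fully open) to 1 (shut). A call has 1 to 5 rows; each row is the pose to reach, as a shift and turn from the pose commanded when the call began; what a row does not reach only later rows make up. A row lasts 1/10 s, in which the tool goes at most 50 mm and 8.59 degrees, less where a joint would pass 70% of its speed; a pose out of reach is approached as far as the arm can. A call with a gripper value outside its range is refused whole. The fingers move at their own pace and stop on an object; the grip force is fixed at half the most. Time passes only in rows, so rows that repeat a pose let the fingers close. It gives the time, the measured TCP pose, the force and the opening at its end, in the units of the state.
- r.sense(): the state, without advancing time (a new reading comes with each control period).
- r.capture(name): name is "scene" or "top" or "wrist"; returns a dict with "image" (400x640x3 uint8, red, green, blue), "range_z" (400x640 float32, m along the optical axis (not along the pixel's ray), 0 where there is no reading), "intrinsics" (3x3 intrinsics, pixels), "extrinsics" (4x4, takes a point from camera to world coordinates); the wrist camera has in their place "mount" (4x4, takes a point from camera to tool coordinates, whose origin is the TCP and whose axes are the flange's). Camera axes: x right, y up, looking along -z (the intrinsics and any distortion apply to the point x, -y, -z); pixel columns grow to the right and rows downward; lengths in m; the calibration is good to about 2 mm. A picture is of the moment at which its call begins: read the wrist's pose just before it.
- r.finish_job(): hands the job in, once; it reports no verdict.
The state is a dict: "time_s": time; "joints": joint angles; "joint_velocities": joint speeds; "effort": joint torques, N m; "tcp_pos": TCP position; "ee_rot": TCP orientation; "wrist_force": force on the tool from outside, world axes, zero at the start; "moment": the same for the moment, N m; "gripper_width": opening from 0.0 (shut) to 1.0 (fully open).
Only numpy, scipy, OpenCV 4.12 (cv2) and the standard library are available. Lean on these libraries where they do the work, as an engineer would, in place of code of your own. Each camera call takes 0.05 s, during which the arm holds its last target. There are 200 camera calls.

## Working session

There is one attempt and no reset: what is moved stays moved. The work goes in short steps, Python scripts to look and compute and a tool call to move; the robot and the scene stay as the last step left them, time stands still between calls to the robot, and variables do not carry over. Pictures are saved under pics/ and viewed, about 8 in all and at most 12, crops included, and the job is handed in when it is done.

Besides the shell and the picture viewer there is one more tool, called as a command line: name --argument value ..., lists and objects as JSON in quotes. play_rows: Moves the arm, as the interface text tells. Its arguments: {"type":"object","properties":{"commands":{"type":"array","items":{"type":"array","items":{"type":"array","items":{"type":"number"}}}}},"required":["commands"]}

```bash
mkdir -p pics; ls
cat > h.py <<'E'
import numpy as np,cv2
from station import r
def grab(n):
    c=r.capture(n); return c
def pts(c):
    z=c['range_z'];K=np.array(c['intrinsics']);v,u=np.indices(z.shape)
    x=(u-K[0,2])/K[0,0]*z;y=(v-K[1,2])/K[1,1]*z
    P=np.stack([x,-y,-z,np.ones_like(z)],-1)
    return (P@np.array(c['extrinsics']).T)[...,:3]
E
python3 - <<'E'
from h import *
s=r.sense();print({k:np.round(v,3).tolist() for k,v in s.items()})
for n in('scene','top'):
    c=grab(n);cv2.imwrite(f'pics/{n}0.png',c['image'][...,::-1]);np.savez(f'{n}0.npz',**{k:c[k] for k in('image','range_z','intrinsics','extrinsics')})
    print(n,np.round(c['extrinsics'],3).tolist(),np.round(c['intrinsics'],1).tolist(),[k for k in c])
E
```

```text
pics
{'time_s': 0.0, 'joints': [-54.682, 22.091, 0.379, -0.03, -68.409, -14.816], 'joint_velocities': [0.039, -0.027, -0.053, -0.008, -0.023, 0.021], 'effort': [-0.002, -39.067, 18.74, 4.22, 0.011, -0.0], 'tcp_pos': [0.219, -0.585, 0.221], 'ee_rot': [[-0.937, -0.35, -0.001], [-0.35, 0.937, 0.002], [0.0, 0.002, -1.0]], 'wrist_force': [0.563, 0.878, 0.153], 'moment': [0.032, 0.018, 0.029], 'gripper_width': 0.999}
scene [[0.778, -0.335, 0.531, 1.212], [0.628, 0.413, -0.66, -0.831], [0.002, 0.847, 0.532, 0.843], [0.0, 0.0, 0.0, 1.0]] [[483.0, 0.0, 320.0], [0.0, 483.0, 198.2], [0.0, 0.0, 1.0]] ['image', 'range_z', 'intrinsics', 'extrinsics']
top [[-0.003, 0.998, -0.063, 0.459], [-1.0, -0.002, 0.008, 0.015], [0.007, 0.063, 0.998, 1.608], [0.0, 0.0, 0.0, 1.0]] [[498.8, 0.0, 315.7], [0.0, 498.8, 203.7], [0.0, 0.0, 1.0]] ['image', 'range_z', 'intrinsics', 'extrinsics']
```

View pics/scene0.png

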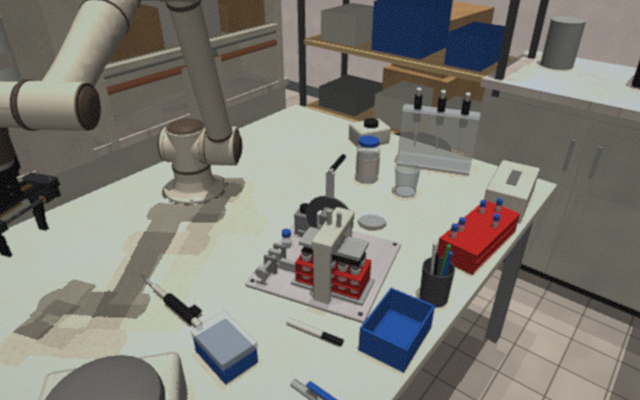

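View pics/top0.png

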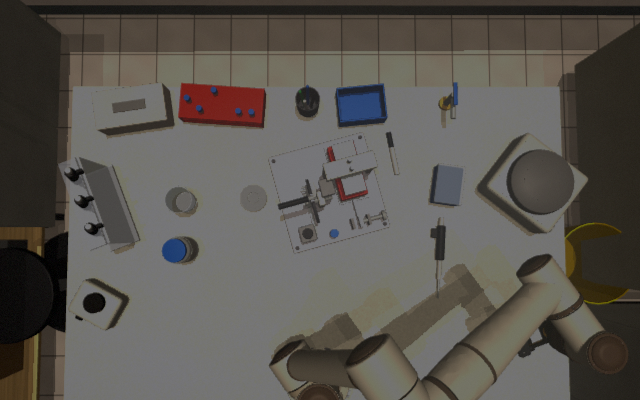

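The top view shows the press plate with corners near (268,160), (365,133), (389,228) and (294,252), so it is yawed about 15°. The lever bar is at (295,203), the button at (308,233), and the lock pin head near (382,217). The vial is at (334,234) and the dish at (254,198).

Run:
```python
from h import *
c=dict(np.load('top0.npz'));P=pts(c);im=c['image']
K=c['intrinsics'];E=c['extrinsics']
def ray(u,v,z):
    d=E[:3,:3]@np.array([(u-K[0,2])/K[0,0],-(v-K[1,2])/K[1,1],-1]);o=E[:3,3];return o+d*(z-o[2])/d[2]
Z=P[...,2];print('table z',np.median(Z[100:130,380:420]) , 'plate', np.median(Z[235:245,345:360]))
sub=(Z>.007)&(Z<.25);m=np.zeros(Z.shape,np.uint8);m[120:262,262:395]=sub[120:262,262:395]
m=cv2.morphologyEx(m,cv2.MORPH_OPEN,np.ones((3,3)))
n,l,st,ce=cv2.connectedComponentsWithStats(m);k=1+np.argmax(st[1:,4]);print(st[k])
low=(l==k)&(Z<.02)
q=P[low][:,:2].astype(np.float32);rect=cv2.minAreaRect(q);print('rect',rect,cv2.boxPoints(rect).round(3).tolist())
for nm,u,v in[('button',308,233),('bar',295,203),('bar2',283,206),('vial',334,234)]:print(nm,P[v,u].round(3))
# bar
b=(Z>.235)&(Z<.275);b[:, :262]=0;b[:,395:]=0;b[:130]=0;b[262:]=0;print('bar',b.sum(),P[b].min(0),P[b].max(0))
cv2.imwrite('pics/topc.png',cv2.resize(im[125:260,225:400,::-1],None,fx=4.4,fy=4.4,interpolation=cv2.INTER_CUBIC))
s=dict(np.load('scene0.npz'));cv2.imwrite('pics/sc.png',cv2.resize(s['image'][140:330,225:425,::-1],None,fx=3.1,fy=3.1,interpolation=cv2.INTER_CUBIC))
```

```text
table z 0.0007333133605458286 plate 0.001361880069316146
[ 269  133  121  120 8760]
rect ((0.5997615456581116, -0.045309484004974365), (0.3199031352996826, 0.33559519052505493), 15.095293998718262) [[0.4020000100135803, 0.07500000298023224], [0.48899999260902405, -0.24899999797344208], [0.7979999780654907, -0.16599999368190765], [0.7099999785423279, 0.15800000727176666]]
button [0.465 0.027 0.101]
bar [0.546 0.061 0.257]
bar2 [0.538 0.094 0.257]
vial [ 0.462 -0.053  0.058]
bar 222 [0.529917   0.00952777 0.24475602] [0.57088774 0.10742187 0.26453502]
```

View pics/topc.png

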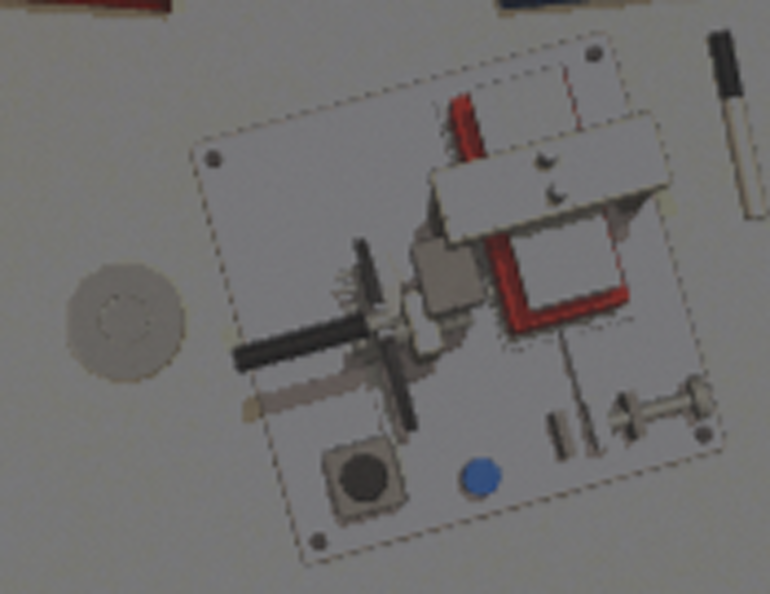

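View pics/sc.png

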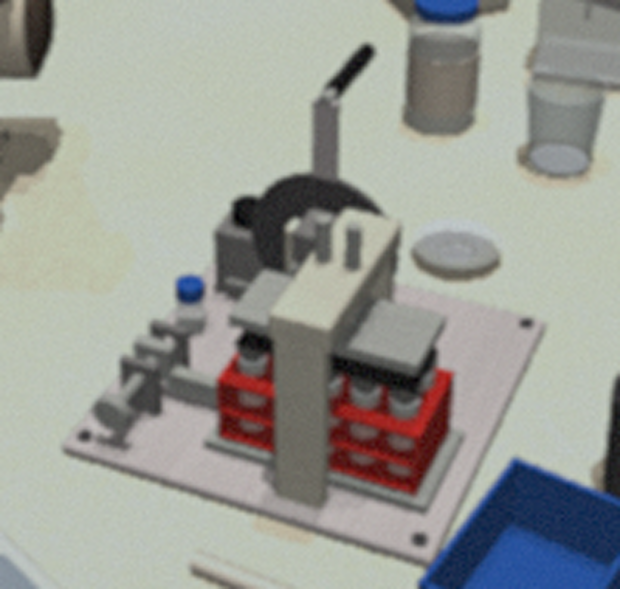

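The crop shows the four corner screws at (213,159), (593,54), (703,435) and (318,541). The button is at (364,477), the bar runs from (238,360) to (362,325), and the pin head's outer face is at about (705,398). The vial is at (481,477). The head's right side is free.

```bash
cat >> h.py <<'E'
def caster(c):
    K=c['intrinsics'];E=c['extrinsics']
    def ray(u,v,z):
        d=E[:3,:3]@np.array([(u-K[0,2])/K[0,0],-(v-K[1,2])/K[1,1],-1]);o=E[:3,3];return o+d*(z-o[2])/d[2]
    return ray
E
python3 - <<'E'
from h import *
c=dict(np.load('top0.npz'));ray=caster(c)
f=lambda x,y,z:ray((x+.5)/4.4+225-.5,(y+.5)/4.4+125-.5,z)[:2]
S=np.array([f(*p,.012) for p in[(213,159),(593,54),(703,435),(318,541)]])
ctr=S.mean(0);d=(S[0]-S[3])+(S[1]-S[2]);a1=np.arctan2(d[1],d[0]);e=(S[0]-S[1])+(S[3]-S[2]);a2=np.arctan2(-e[0],e[1])
yaw=(a1+a2)/2;print(ctr,np.degrees([a1,a2]),np.linalg.norm(d)/2,np.linalg.norm(e)/2)
R=np.array([[np.cos(yaw),-np.sin(yaw)],[np.sin(yaw),np.cos(yaw)]])
o=ctr-R@[-.02,0];print('origin',o,'R',R)
inv=lambda p:R.T@(p-o)
for n,p,z in[('button',(364,477),.103),('barL',(238,360),.25),('barR',(362,325),.25),('head',(705,398),.055),('vial',(481,477),.05),('dish',(126,322),.016)]:
    print(n,f(*p,z).round(4),inv(f(*p,z)).round(4))
W=lambda x,y:(o+R@[x,y]).round(4)
print('W button',W(-.13,.1),'bar',W(-.04,.115),'headline',W(-.138,-.13))
c=grab('wrist');print({k:np.round(v,3).tolist() for k,v in c.items() if k in('mount','intrinsics')})
E
```

```text
[ 0.59702799 -0.03794002] [15.4394114  15.32712827] 0.2899842424361068 0.2898272376001889
origin [ 0.61631145 -0.03263453] R [[ 0.9641729  -0.26527459]
 [ 0.26527459  0.9641729 ]]
button [0.4651 0.0292] [-0.1294  0.0998]
barL [0.5371 0.1058] [-0.0397  0.1544]
barR [0.5586 0.0289] [-0.0393  0.0747]
head [ 0.5205 -0.212 ] [-0.14   -0.1475]
vial [ 0.4651 -0.0532] [-0.1513  0.0203]
dish [0.5784 0.2027] [0.0259 0.237 ]
W button [0.4644 0.0293] bar [0.5472 0.0676] headline [ 0.5177 -0.1946]
{'intrinsics': [[278.303, 0.0, 315.823], [0.0, 278.303, 204.221], [0.0, 0.0, 1.0]], 'mount': [[0.0, 0.962, 0.272, 0.074], [1.0, -0.0, -0.001, -0.001], [-0.001, 0.272, -0.962, -0.163], [0.0, 0.0, 0.0, 1.0]]}
```

play_rows --commands '[[[0.02,0.02,0,0,0,-0.02,1],[0.05,0.05,0,0,0,-0.04,1],[0.08,0.08,0,0,0,-0.06,1],[0.11,0.11,0,0,0,-0.08,1],[0.14,0.14,0,0,0,-0.09,1]]]'

```text
time_s: 0.65
tcp_pos: [0.3597, -0.444, 0.2223]
ee_rot: [[-0.965, -0.264, -0.0], [-0.264, 0.965, 0.0], [0.0, 0.0, -1.0]]
wrist_force: [0.8, -0.4, -0.4]
gripper_width: 0.63
```

play_rows --commands '[[[0.03,0.03,0,0,0,0,1],[0.06,0.06,0,0,0,0,1],[0.09,0.09,0,0,0,0,1],[0.12,0.12,0,0,0,0,1],[0.15,0.15,0,0,0,0,1]]]'

```text
time_s: 1.15
tcp_pos: [0.5098, -0.2938, 0.2224]
ee_rot: [[-0.964, -0.265, -0.0], [-0.265, 0.964, 0.0], [0.0, 0.0, -1.0]]
wrist_force: [-0.2, -0.6, 0.4]
gripper_width: 0.173
```

play_rows --commands '[[[0.02,0.02,0,0,0,0,1],[0.029,0.028,0,0,0,0,1],[0.029,0.028,0,0,0,0,1],[0.029,0.028,0,0,0,0,1],[0.029,0.028,0,0,0,0,1]]]'

```text
time_s: 1.65
tcp_pos: [0.5369, -0.2683, 0.2225]
ee_rot: [[-0.965, -0.263, -0.0], [-0.263, 0.965, 0.0], [0.0, 0.0, -1.0]]
wrist_force: [0.8, 0.6, 0.4]
gripper_width: 0.006
```

```bash
cat >> h.py <<'E'
def wrist():
    s=r.sense();c=r.capture('wrist');T=np.eye(4);T[:3,:3]=s['ee_rot'];T[:3,3]=s['tcp_pos']
    c['extrinsics']=T@np.array(c['mount']);return c
O=np.array([.6163,-.0326]);RP=np.array([[.9642,-.2653],[.2653,.9642]])
def topress(P): return np.concatenate([(P[...,:2]-O)@RP,P[...,2:]],-1)
E
python3 - <<'E'
from h import *
c=wrist();P=topress(pts(c));cv2.imwrite('pics/w1.png',c['image'][...,::-1])
Z=P[...,2];m=(P[...,0]>-.165)&(P[...,0]<-.11)&(P[...,1]>-.165)&(P[...,1]<-.05)&(Z>.025)&(Z<.12)
Q=P[m];print(m.sum())
for lo in np.arange(-.165,-.05,.005):
    q=Q[(Q[:,1]>=lo)&(Q[:,1]<lo+.005)]
    if len(q)>5:print(round(lo,3),len(q),q[:,0].min().round(3),q[:,0].max().round(3),q[:,2].max().round(3))
E
```

```text
1702
-0.155 11 -0.149 -0.124 0.062
-0.15 167 -0.151 -0.121 0.064
-0.145 100 -0.151 -0.121 0.065
-0.14 25 -0.141 -0.13 0.055
-0.135 41 -0.141 -0.13 0.054
-0.13 40 -0.141 -0.13 0.054
-0.125 42 -0.141 -0.13 0.055
-0.12 40 -0.141 -0.13 0.055
-0.115 41 -0.141 -0.13 0.055
-0.11 41 -0.141 -0.13 0.055
-0.105 240 -0.152 -0.118 0.065
-0.1 142 -0.152 -0.118 0.066
-0.095 66 -0.152 -0.118 0.065
-0.09 27 -0.141 -0.13 0.055
-0.085 43 -0.141 -0.13 0.055
-0.08 328 -0.152 -0.11 0.066
-0.075 153 -0.152 -0.11 0.067
-0.07 143 -0.152 -0.11 0.066
-0.065 12 -0.152 -0.12 0.065
```

View pics/w1.png

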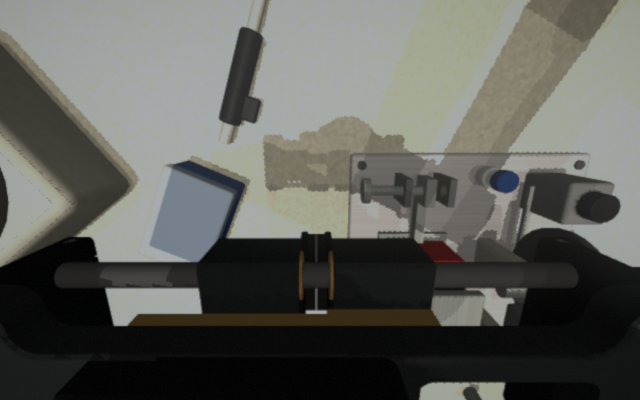

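The view shows the pin head at (367,190), still out, and the fork cheeks at about (403,190) and (445,190). The vial is at (505,180) and the button at (600,205). Next I'll descend to the right of the head.

play_rows --commands '[[[0.001,0,-0.03,0,0,0,1],[0.002,0,-0.07,0,0,0,1],[0.002,0,-0.11,0,0,0,1],[0.002,0,-0.15,0,0,0,1],[0.002,0,-0.182,0,0,0,1]]]'

```text
time_s: 2.2
tcp_pos: [0.5383, -0.2682, 0.0386]
ee_rot: [[-0.965, -0.263, -0.002], [-0.263, 0.965, 0.001], [0.001, 0.001, -1.0]]
wrist_force: [0.8, 0.3, -0.4]
gripper_width: 0.007
```

play_rows --commands '[[[-0.0013,0.005,0,0,0,0,1],[-0.0035,0.013,0,0,0,0,1],[-0.0058,0.021,0,0,0,0,1],[-0.008,0.029,0,0,0,0,1],[-0.0106,0.0386,0,0,0,0,1]]]'

```text
time_s: 2.7
tcp_pos: [0.53, -0.2281, 0.0423]
ee_rot: [[-0.964, -0.265, 0.003], [-0.265, 0.964, -0.001], [-0.003, -0.001, -1.0]]
wrist_force: [0.0, 0.1, -0.0]
gripper_width: 0.004
```

play_rows --commands '[[[-0.0016,0.0058,0,0,0,0,1],[-0.0032,0.0116,0,0,0,0,1],[-0.0048,0.0174,0,0,0,0,1],[-0.0064,0.0231,0,0,0,0,1],[-0.008,0.0289,0,0,0,0,1]]]'

```text
time_s: 3.2
tcp_pos: [0.5219, -0.1998, 0.041]
ee_rot: [[-0.964, -0.265, 0.002], [-0.265, 0.964, -0.0], [-0.001, -0.001, -1.0]]
wrist_force: [0.2, -2.9, 4.4]
gripper_width: 0.005
```

play_rows --commands '[[[-0.0008,0.0029,0,0,0,0,1],[-0.0016,0.0058,0,0,0,0,1],[-0.0021,0.0077,0,0,0,0,1],[-0.0027,0.0096,0,0,0,0,1],[-0.0027,0.0096,0,0,0,0,1]]]'

```text
time_s: 3.7
tcp_pos: [0.5188, -0.19, 0.0405]
ee_rot: [[-0.964, -0.265, 0.0], [-0.265, 0.964, 0.0], [-0.001, 0.0, -1.0]]
wrist_force: [1.2, -1.8, 1.0]
gripper_width: 0.002
```

play_rows --commands '[[[-0.0003,0.001,0,0,0,0,1],[-0.0005,0.0019,0,0,0,0,1],[-0.0008,0.0029,0,0,0,0,1],[-0.0008,0.0029,0,0,0,0,1]]]'

```text
time_s: 4.1
tcp_pos: [0.5179, -0.1873, 0.0405]
ee_rot: [[-0.964, -0.265, 0.0], [-0.265, 0.964, 0.0], [-0.0, -0.0, -1.0]]
wrist_force: [3.2, -1.9, 0.8]
gripper_width: 0.003
```

play_rows --commands '[[[-0.0005,0.0019,0,0,0,0,1],[-0.0011,0.0039,0,0,0,0,1],[-0.0011,0.0039,0,0,0,0,1]]]'

```text
time_s: 4.4
tcp_pos: [0.517, -0.1838, 0.0406]
ee_rot: [[-0.964, -0.265, 0.001], [-0.265, 0.964, -0.001], [-0.0, -0.001, -1.0]]
wrist_force: [2.9, -4.5, 0.5]
gripper_width: 0.006
```

play_rows --commands '[[[-0.0005,0.0019,0,0,0,0,1],[-0.0011,0.0039,0,0,0,0,1],[-0.0011,0.0039,0,0,0,0,1]]]'

```text
time_s: 4.7
tcp_pos: [0.517, -0.1834, 0.0407]
ee_rot: [[-0.964, -0.266, 0.003], [-0.266, 0.964, -0.005], [-0.001, -0.006, -1.0]]
wrist_force: [5.0, -21.1, -5.3]
gripper_width: 0.002
```

play_rows --commands '[[[0.0026,-0.0096,0,0,0,0,1],[0.0053,-0.0193,0,0,0,0,1],[0.0053,-0.0193,0.03,0,0,0,1],[0.0053,-0.0193,0.07,0,0,0,1],[0.0053,-0.0193,0.11,0,0,0,1]]]'

```text
time_s: 5.2
tcp_pos: [0.5193, -0.1985, 0.1506]
ee_rot: [[-0.964, -0.264, -0.005], [-0.264, 0.964, 0.001], [0.004, 0.003, -1.0]]
wrist_force: [0.9, 0.9, -1.3]
gripper_width: 0.001
```

play_rows --commands '[[[0,0,0.04,0,0,0,1],[0,0,0.08,0,0,0,1],[0,0,0.12,0,0,0,1],[0,0,0.16,0,0,0,1],[0,0,0.18,0,0,0,1]]]'

```text
time_s: 5.7
tcp_pos: [0.521, -0.1987, 0.3341]
ee_rot: [[-0.964, -0.265, 0.004], [-0.265, 0.964, -0.0], [-0.003, -0.001, -1.0]]
wrist_force: [-0.3, -0.2, -0.1]
gripper_width: 0.005
```

Run:
```python
from h import *
print(r.sense()['tcp_pos'])
c=wrist();P=topress(pts(c));cv2.imwrite('pics/w2.png',c['image'][...,::-1])
Z=P[...,2];m=(P[...,0]>-.165)&(P[...,0]<-.11)&(P[...,1]>-.165)&(P[...,1]<-.03)&(Z>.025)&(Z<.12)
Q=P[m];print(m.sum())
for lo in np.arange(-.165,-.03,.005):
    q=Q[(Q[:,1]>=lo)&(Q[:,1]<lo+.005)]
    if len(q)>5:print(round(lo,3),len(q),q[:,0].min().round(3),q[:,0].max().round(3),q[:,2].max().round(3))
```

```text
[ 0.52099286 -0.19873743  0.33410373]
874
-0.115 14 -0.148 -0.124 0.052
-0.11 64 -0.15 -0.121 0.064
-0.105 74 -0.152 -0.118 0.065
-0.1 75 -0.152 -0.118 0.065
-0.095 41 -0.152 -0.118 0.065
-0.09 24 -0.14 -0.13 0.055
-0.085 21 -0.14 -0.13 0.055
-0.08 98 -0.152 -0.11 0.066
-0.075 81 -0.152 -0.11 0.067
-0.07 84 -0.152 -0.11 0.066
-0.065 17 -0.148 -0.11 0.065
-0.06 21 -0.14 -0.13 0.055
-0.055 22 -0.14 -0.13 0.055
-0.05 132 -0.152 -0.118 0.065
-0.045 70 -0.152 -0.118 0.066
-0.04 12 -0.14 -0.13 0.056
-0.035 24 -0.14 -0.13 0.055
```

View pics/w2.png

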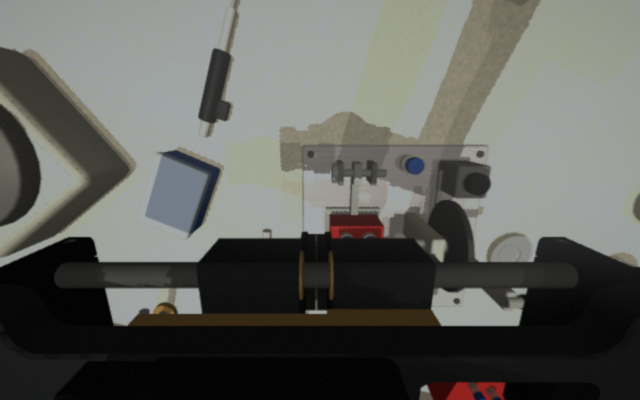

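The pin head at (337,172) now sits flat against the fork with no gap, and the shank passes through all the cheeks. Next I'll go behind the bar.

play_rows --commands '[[[-0.003,0.03,0,0,0,0,1],[-0.007,0.075,0,0,0,0,1],[-0.011,0.12,0,0,0,0,1],[-0.015,0.165,0,0,0,0,1],[-0.02,0.21,0,0,0,0,1]]]'

```text
time_s: 6.25
tcp_pos: [0.4994, 0.0129, 0.3295]
ee_rot: [[-0.964, -0.265, -0.003], [-0.265, 0.964, 0.0], [0.003, 0.001, -1.0]]
wrist_force: [0.1, -0.6, 0.2]
gripper_width: 0.007
```

play_rows --commands '[[[-0.005,0.04,0,0,0,0,1],[-0.005,0.053,-0.02,0,0,0,1],[-0.005,0.053,-0.06,0,0,0,1],[-0.005,0.053,-0.1,0,0,0,1],[-0.005,0.053,-0.1,0,0,0,1]]]'

```text
time_s: 6.75
tcp_pos: [0.491, 0.0632, 0.2245]
ee_rot: [[-0.964, -0.264, -0.015], [-0.264, 0.964, -0.004], [0.015, 0.0, -1.0]]
wrist_force: [-0.0, -1.5, -0.0]
gripper_width: 0.002
```

play_rows --commands '[[[0.0096,0.0027,0,0,0,0,1],[0.0193,0.0053,0,0,0,0,1],[0.027,0.0074,0,0,0,0,1],[0.027,0.0074,0,0,0,0,1]]]'

```text
time_s: 7.15
tcp_pos: [0.5249, 0.072, 0.2317]
ee_rot: [[-0.964, -0.264, 0.002], [-0.264, 0.964, 0.001], [-0.003, 0.0, -1.0]]
wrist_force: [-0.2, 0.1, 0.2]
gripper_width: 0.009
```

play_rows --commands '[[[0.0019,0.0005,0,0,0,0,1],[0.0039,0.0011,0,0,0,0,1],[0.0039,0.0011,0,0,0,0,1]]]'

```text
time_s: 7.45
tcp_pos: [0.5269, 0.0726, 0.2307]
ee_rot: [[-0.964, -0.265, 0.0], [-0.265, 0.964, 0.0], [-0.0, 0.0, -1.0]]
wrist_force: [-0.1, -0.2, -0.1]
gripper_width: 0.006
```

play_rows --commands '[[[0.0019,0.0005,0,0,0,0,1],[0.0039,0.0011,0,0,0,0,1],[0.0039,0.0011,0,0,0,0,1]]]'

```text
time_s: 7.75
tcp_pos: [0.5303, 0.0735, 0.2306]
ee_rot: [[-0.964, -0.265, -0.001], [-0.265, 0.964, -0.001], [0.001, -0.0, -1.0]]
wrist_force: [-3.3, -0.1, 1.6]
gripper_width: 0.006
```

play_rows --commands '[[[0.0019,0.0005,0,0,0,0,1],[0.0039,0.0011,0,0,0,0,1],[0.0039,0.0011,0,0,0,0,1]]]'

```text
time_s: 8.05
tcp_pos: [0.5348, 0.0748, 0.2306]
ee_rot: [[-0.964, -0.265, 0.0], [-0.265, 0.964, -0.0], [0.0, -0.0, -1.0]]
wrist_force: [-2.1, -0.2, 2.5]
gripper_width: 0.004
```

play_rows --commands '[[[0.0073,0.002,0,0,0,0,1],[0.0147,0.004,-0.001,0,0,0,1],[0.022,0.0061,-0.003,0,0,0,1],[0.0293,0.0081,-0.005,0,0,0,1],[0.0366,0.0101,-0.007,0,0,0,1]]]'

```text
time_s: 8.55
tcp_pos: [0.5718, 0.085, 0.2233]
ee_rot: [[-0.964, -0.265, -0.0], [-0.265, 0.964, -0.0], [0.0, -0.0, -1.0]]
wrist_force: [-4.3, -0.5, 2.3]
gripper_width: 0.003
```

play_rows --commands '[[[0.0067,0.0019,-0.003,0,0,0,1],[0.0135,0.0037,-0.006,0,0,0,1],[0.0202,0.0056,-0.01,0,0,0,1],[0.027,0.0074,-0.014,0,0,0,1],[0.0337,0.0093,-0.018,0,0,0,1]]]'

```text
time_s: 9.05
tcp_pos: [0.6048, 0.0941, 0.2051]
ee_rot: [[-0.964, -0.265, -0.002], [-0.265, 0.964, -0.001], [0.002, -0.0, -1.0]]
wrist_force: [-6.7, -1.7, 5.7]
gripper_width: 0.007
```

play_rows --commands '[[[0.0039,0.0011,-0.003,0,0,0,1],[0.0077,0.0021,-0.006,0,0,0,1],[0.0106,0.0029,-0.009,0,0,0,1],[0.0135,0.0037,-0.011,0,0,0,1],[0.0135,0.0037,-0.011,0,0,0,1]]]'

```text
time_s: 9.55
tcp_pos: [0.6183, 0.0979, 0.1934]
ee_rot: [[-0.964, -0.264, -0.002], [-0.264, 0.964, -0.001], [0.002, -0.0, -1.0]]
wrist_force: [-3.4, -1.3, 1.7]
gripper_width: -0.002
```

play_rows --commands '[[[0.0029,0.0008,-0.002,0,0,0,1],[0.0058,0.0016,-0.004,0,0,0,1],[0.0077,0.0021,-0.006,0,0,0,1],[0.0077,0.0021,-0.006,0,0,0,1]]]'

```text
time_s: 9.95
tcp_pos: [0.6251, 0.0997, 0.1873]
ee_rot: [[-0.964, -0.264, -0.004], [-0.264, 0.964, -0.001], [0.004, 0.0, -1.0]]
wrist_force: [-4.3, -1.6, 1.1]
gripper_width: 0.002
```

play_rows --commands '[[[-0.0019,-0.0005,0,0,0,0,1],[-0.0048,-0.0013,0,0,0,0,1],[-0.0096,-0.0027,0,0,0,0,1],[-0.0193,-0.0053,0,0,0,0,1],[-0.0289,-0.008,0,0,0,0,1]]]'

```text
time_s: 10.45
tcp_pos: [0.597, 0.0921, 0.1885]
ee_rot: [[-0.964, -0.265, 0.001], [-0.265, 0.964, 0.001], [-0.002, 0.0, -1.0]]
wrist_force: [-0.1, 0.4, 0.3]
gripper_width: 0.006
```

```bash
cat > bar.py <<'E'
from h import *
c=grab('top');cv2.imwrite('pics/t_%d.png'%int(r.sense()['time_s']*10),c['image'][...,::-1]);P=topress(pts(c));g=c['image'].astype(int).sum(2)
Z=P[...,2];m=(P[...,1]>.145)&(P[...,1]<.165)&(Z>.15)&(Z<.275)&(P[...,0]>-.06)&(P[...,0]<.12)
q=P[m];print('n',len(q));
if len(q):
    md=np.median(q,0);print(md.round(4),'theta',np.arctan2(md[0]+.04,md[2]-.008-.11))
E
python3 bar.py
```

```text
n 5
[-0.0179  0.1613  0.2723] theta 0.14197950544926172
```

play_rows --commands '[[[-0.03,-0.01,0,0,0,0,1],[-0.06,-0.02,0,0,0,0,1],[-0.09,-0.035,0,0,0,0,1],[-0.12,-0.055,0,0,0,0,1],[-0.1326,-0.063,0,0,0,0,1]]]'

```text
time_s: 11.0
tcp_pos: [0.462, 0.0278, 0.1888]
ee_rot: [[-0.964, -0.264, 0.0], [-0.264, 0.964, 0.001], [-0.0, 0.0, -1.0]]
wrist_force: [-0.2, -0.3, -0.3]
gripper_width: 0.005
```

```bash
python3 bar.py; python3 -c "
from h import *
c=grab('scene');cv2.imwrite('pics/s2.png',cv2.resize(c['image'][120:330,225:445,::-1],None,fx=2.8,fy=2.8,interpolation=cv2.INTER_CUBIC));print(r.sense()['tcp_pos'])"
```

```text
n 23
[0.055  0.1505 0.2189] theta 0.755563263280919
[0.46344586 0.02828048 0.18921965]
```

View pics/s2.png

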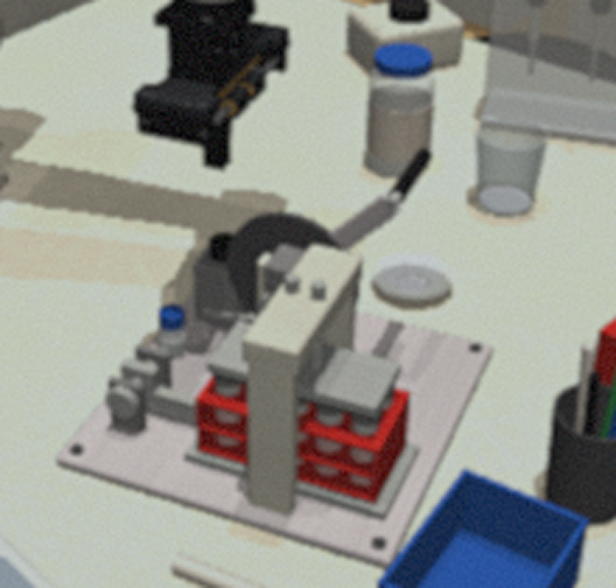

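The lever holds by itself at about 0.755 rad, the third notch, with the bar at (415,175) in the crop and the gripper clear. Next I'll press the button.

play_rows --commands '[[[-0.0048,-0.0013,-0.02,0,0,0,1],[-0.0048,-0.0013,-0.045,0,0,0,1],[-0.0048,-0.0013,-0.065,0,0,0,1],[-0.0048,-0.0013,-0.078,0,0,0,1],[-0.0048,-0.0013,-0.08,0,0,0,1]]]'

```text
time_s: 11.6
tcp_pos: [0.4601, 0.028, 0.107]
ee_rot: [[-0.964, -0.265, -0.002], [-0.265, 0.964, -0.001], [0.002, -0.0, -1.0]]
wrist_force: [-0.6, -0.5, -0.1]
gripper_width: 0.003
```

play_rows --commands '[[[0,0,-0.002,0,0,0,1],[0,0,-0.005,0,0,0,1],[0,0,-0.008,0,0,0,1],[0,0,-0.011,0,0,0,1],[0,0,-0.013,0,0,0,1]]]'

```text
time_s: 12.1
tcp_pos: [0.4609, 0.0282, 0.0963]
ee_rot: [[-0.964, -0.265, 0.003], [-0.265, 0.964, 0.001], [-0.003, 0.0, -1.0]]
wrist_force: [0.5, 1.4, 4.1]
gripper_width: 0.008
```

play_rows --commands '[[[0,0,-0.002,0,0,0,1],[0,0,-0.003,0,0,0,1],[0,0,-0.003,0,0,0,1],[0,0,-0.003,0,0,0,1],[0,0,-0.003,0,0,0,1]]]'

```text
time_s: 12.6
tcp_pos: [0.4609, 0.0281, 0.0934]
ee_rot: [[-0.964, -0.265, 0.003], [-0.265, 0.964, 0.001], [-0.003, 0.0, -1.0]]
wrist_force: [-0.1, 1.4, 6.6]
gripper_width: 0.007
```

play_rows --commands '[[[0,0,0,0,0,0,1],[0,0,0,0,0,0,1],[0,0,0,0,0,0,1],[0,0,0,0,0,0,1]]]'

```text
time_s: 13.0
tcp_pos: [0.4609, 0.0281, 0.0934]
ee_rot: [[-0.964, -0.265, 0.003], [-0.265, 0.964, 0.001], [-0.003, 0.0, -1.0]]
wrist_force: [0.1, 1.6, 6.8]
gripper_width: 0.005
```

```bash
python3 bar.py
```

```text
n 25
[-0.0398  0.1505  0.2551] theta 0.0014907985271425405
```

play_rows --commands '[[[-0.001,0,0.01,0,0,0,1],[-0.003,0,0.03,0,0,0,1],[-0.01,-0.003,0.06,0,0,0,1],[-0.02,-0.006,0.095,0,0,0,1],[-0.03,-0.009,0.13,0,0,0,1]]]'

```text
time_s: 13.55
tcp_pos: [0.4279, 0.018, 0.2231]
ee_rot: [[-0.964, -0.264, -0.004], [-0.264, 0.965, -0.001], [0.004, -0.0, -1.0]]
wrist_force: [1.3, -0.1, -0.1]
gripper_width: 0.009
```

play_rows --commands '[[[-0.02,-0.01,0.02,0,0,0,1],[-0.03,-0.02,0.04,0,0,0,1],[-0.03,-0.02,0.05,0,0,0,1],[-0.03,-0.02,0.05,0,0,0,1],[-0.03,-0.02,0.05,0,0,0,1]]]'

```text
time_s: 14.05
tcp_pos: [0.3994, -0.0012, 0.2715]
ee_rot: [[-0.964, -0.264, -0.002], [-0.264, 0.964, -0.0], [0.002, 0.0, -1.0]]
wrist_force: [0.9, -0.4, -0.4]
gripper_width: 0.006
```

```bash
python3 bar.py; python3 -c "
from h import *
c=grab('scene');cv2.imwrite('pics/s3.png',cv2.resize(c['image'][120:400,130:445,::-1],None,fx=2.1,fy=2.1,interpolation=cv2.INTER_CUBIC));print(r.sense()['wrist_force'])"
```

```text
n 25
[-0.04    0.1504  0.2566] theta 0.00032778648156895257
[-2.82822261e-04 -3.53877115e-01  1.38055758e-01]
```

View pics/s3.png

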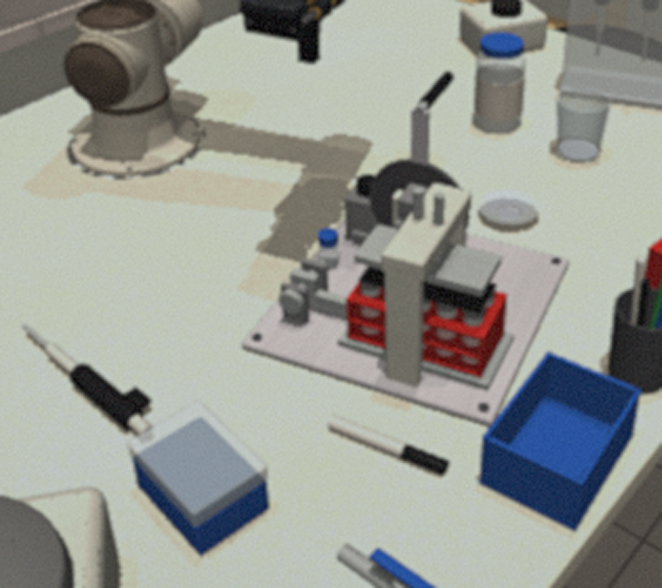

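The lever is upright at (420,130), the pin is home at (293,303), the bystanders are in place, and the gripper is clear.

```bash
python3 -c "
from station import r
print(r.finish_job())"
```

```text
the job is handed in; nothing more can be done
None
```

I did all three steps in the order asked and handed the job in at about 14 s of the 53 s allowed.

- **Lock pin:** I pushed it until it stopped hard at 21 N. The wrist depth then showed the head flat against the fork, having moved about 42 mm.
- **Lever:** I pushed it to about 0.8 rad and let go. It held by itself at a measured 0.755 rad, which is the third notch, and I never pushed it near the fourth.
- **Release button:** I pressed it about 10 mm at about 7 N. The lever sprang back upright, measured at 0.000 rad.

In the last pictures the vial, dish, marker, bottle, beaker, tip box and pipette were where they started, and the gripper was clear with no force on it. I checked the bystanders by eye, not by measurement. I did not measure how far the stoppers went in; I infer it from the lever having sat in the third notch. No check failed, except that my first reading of the lever after the push was blocked by the gripper and had to be repeated.

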